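# Open and lock the dust gate

## Task

Open the dust gate on the bench: with the fingertips push its round wooden knob along the long leg of the L-shaped slot to the corner, then push it sideways all the way to the end of the short leg, so that the gate is locked open. Only push the knob, do not lift it out of the slot, and leave everything else where it stands.

Things in the scene. Friction and masses are not known exactly. Their poses are not given: they have to be found in the camera images.
- gatebox: Dust gate: low plywood box fixed to the bench, 230 (x) x 240 (y) x 60 mm high, flat grey top; origin at the centre of its underside, turned only about the vertical. A 14 mm wide L-shaped slot goes through the 12 mm top: long leg along box +y, short leg turning off at its +y end towards box +x. Beside it an open inlet window (box x 50 to 100, y -28 to 28 mm) with a shutter below; hose spigot on the +x side.
- knob: Loose round wooden knob, 40 mm diameter, 28 mm high, 0.15 to 0.3 kg, flat on the box top; origin at the centre of its underside. A steel pin under it, 11 mm diameter, 28 mm long, stands in the slot; nothing else holds it, it would lift out. Starts in the first 20 mm of the long leg. Its pin drives the shutter ahead of it; pushing takes about 3 to 8 N; it stays where left.
- slot_start (a point): Point on the box top (60 mm above the bench), centre line of the slot, start of the long leg, box x, y = [-30, -45] mm; the slot ends 7 mm beyond it.
- slot_corner (a point): Point on the box top where the two legs' centre lines meet, box [-30, 45] mm: the knob's centre comes within 3 mm of it when pushed to the end of the long leg.
- slot_end (a point): Point on the box top, box [15, 45] mm: the knob's centre stands within 3 mm of it when pushed to the closed end of the short leg; the slot ends 7 mm beyond it.
- shutter (a joint): How far the shutter has slid along the box's +y, m: 0 = inlet shut; 0.062 and more = inlet fully open; about 0.066 to 0.070 when the knob has been pushed to the corner. Stays where it is left.
- glue: Bystander: white glue bottle, 60 diameter, 150 high mm, loose; origin at the centre of its underside. To be left alone.
- cup: Bystander: steel cup, 76 diameter, 85 high mm, loose; origin at the centre of its underside. To be left alone.
- mallet: Bystander: hammer lying flat, 260 long mm, loose; origin at the middle of its length, at bench level. To be left alone.
- offcut: Bystander: wood offcut 100 x 50 x 18 mm, loose; origin at the centre of its underside. To be left alone.
- tape: Bystander: tape measure 65 x 35 x 60 high mm, loose; origin at the centre of its underside. To be left alone.
- dog: Bystander: wooden dowel peg standing on the gate box's top, 19 diameter, 36 high mm, loose; origin at the centre of its underside. To be left alone.
- tin: Bystander: small round tin on the gate box's top, 40 diameter, 24 high mm, loose; origin at the centre of its underside. To be left alone.
Things that resemble listed ones, but are neither listed nor needed, are in the scene too. Leave any blue or turquoise look-alike of the knob alone.

How it is judged:
By the outcome, as a careful person would: the job done as asked, in the order asked, and still so for the second after the job is handed in, with the robot touching nothing.
It also fails if it takes over 54 s, if anything falls off the work surface, if the arm or the gripper's body presses on something with over 40 N, if the wrist force passes 120 N, or if a joint passes its speed limit or range.

## Robot

A 6-joint arm with a two-finger parallel gripper is mounted at the origin on the work surface. World frame = base frame: x ahead of the robot, y to its left, z up, the work surface at z = 0. Lengths are in m, angles in rad, forces in N, time in s.
With the tool pointing down it reaches from about 0.35 to 0.775 m from the base axis. Payload 5.5 kg.
Tool frame: the origin (TCP) lies between the finger pads; the fingertips stand env.nose_length ahead of it and the grasp point (between the pads) lies 8 mm behind it (env.nose_length is the distance from the TCP to the fingertips, in m); z points along the fingers, y is the direction in which the jaws open and shut (so a half turn about z gives the same grasp; the last joint's range is limited). The gripper opens to 85 mm and grips with 20 to 120 N. Pads are 22 mm wide; open, the fingers measure 114 mm over their backs; the gripper's body (76 mm by 85 mm) begins 54 mm behind the grasp point. The pads swing forward as they close: fully open they stand 13 mm farther back than shut.
Start: joints at [-1.26, 0.313, 0.046, 1.304, 0, 1.431], TCP at [0.251, -0.518, 0.216] pointing down, gripper open.
Joint ranges: [-2.76, 2.76], [-0.86, 1.69], [-1.03, 1.26], [-2.2, 2.34], [-1.47, 1.5], [-3.14, 3.14]. Speed limits (rad/s): [2.57, 2.57, 3.14, 3.14, 3.14, 3.14].

## Interface

Orientations are given as a unit quaternion [w, x, y, z].
In Python, from workcell import env gives the robot as it stands. The module is installed in compiled form; this text tells all that it offers.
- The arm moves only by the shell command python3 -m creep 'ROWS' [FORCE]. ROWS is a JSON object of lists of equal length, an entry for each row: "hand": the finger opening in mm, from 0 to 85.4; "delta_pos": the shift along the tool's x, y, z scaled (see below), a list of three; "turn": the turn about the tool's z scaled (see below). In form: {"hand": [hand, ...], "delta_pos": [[dx, dy, dz], ...], "turn": [turn, ...]}. A call has exactly 5 rows; each row shifts and turns the commanded pose from where the row before left it, along the tool's axes as they then stand; what a row does not reach is not made up. The controller multiplies each number of a shift by 0.8 m and each number of a turn by 5 degrees. A row lasts 1/12 s, in which the tool goes at most 41.7 mm and 7.16 degrees, less where a joint would pass 70% of its speed; a pose out of reach is approached as far as the arm can. A call with a number of a shift or a turn outside -1 to 1 is refused whole. A call with a gripper value outside its range is refused whole. The fingers move at their own pace and stop on an object; FORCE is the grip in N (left out, the last holds). Time passes only in rows, so rows that do not move let the fingers close, or fill a call up. It gives the time, the measured TCP pose, the force and the opening at its end, in the units of the state.
- env.get_state(): the state, without advancing time (a new reading comes with each control period).
- env.read_camera(name): name is "scene" or "top"; returns a dict with "pixels" (400x640x3 uint8, red, green, blue), "depth" (400x640 float32, m along the optical axis (not along the pixel's ray), 0 where there is no reading), "fx", "fy", "cx", "cy" (pixels), "origin" and "orientation" of the camera in the world. Camera axes: x right, y down, z forward; pixel columns grow to the right and rows downward; lengths in m; the calibration is good to about 2 mm. A picture is of the moment at which its call begins.
- env.hand_in(): hands the job in, once; it reports no verdict.
Trained networks look in the newest picture that a camera, given by its name, has taken for a name from the list of things; names that differ only in an ending like _2 or _b are one class to them, and where a whole thing is asked for, a point or a joint stands for the part that bears it (a point fixed in the world has none). Each returns a list of dicts, best first, with "score" (0 to 1); they miss things now and then, are a little off and sometimes report something else, mostly with a low value. They report only what shows in the picture. A call takes as long as a camera call. They do not tell look-alikes from the thing itself.
- env.find_in(camera, target): "location" ([row, column] in pixels, amid what is visible of it).
- env.pinpoint(camera, target): "location" ([row, column] in pixels: a listed point, or the origin of a listed thing).
The state is a dict: "clock": time; "joint_pos": joint angles; "qvel": joint speeds; "tau": joint torques, N m; "tcp_pos": TCP position; "orientation": TCP orientation; "wrist_force": force on the tool from outside, world axes, zero at the start; "ft_torque": the same for the moment, N m; "finger_gap": finger opening in m.
Only numpy, scipy, OpenCV 4.12 (cv2) and the standard library are available. Lean on these libraries where they do the work, as an engineer would, in place of code of your own. Each camera call takes 0.05 s, during which the arm holds its last target.

## Working session

There is one attempt and no reset: what is moved stays moved. The work goes in short steps, Python scripts to look and compute and a shell command to move; the robot and the scene stay as the last step left them, time stands still between calls to the robot, and variables do not carry over. Pictures are saved under pics/ and viewed, and the job is handed in when it is done.

```bash
mkdir -p pics; ls
cat > h.py <<'E'
import numpy as np, cv2
from workcell import env
from scipy.spatial.transform import Rotation as R
def cam(n):
    return env.read_camera(n)
def Rc(c):
    q=np.array(c["orientation"]); return R.from_quat([q[1],q[2],q[3],q[0]]).as_matrix()
def ray_z(c,rc,z):
    d=Rc(c)@np.array([(rc[1]-c["cx"])/c["fx"],(rc[0]-c["cy"])/c["fy"],1]); o=np.array(c["origin"])
    return o+d*(z-o[2])/d[2]
def pt(c,rc):
    r,k=int(round(rc[0])),int(round(rc[1])); D=c["depth"][r,k]
    return np.array(c["origin"])+Rc(c)@(D*np.array([(k-c["cx"])/c["fx"],(r-c["cy"])/c["fy"],1]))
def cloud(c):
    r,k=np.mgrid[0:400,0:640]; D=c["depth"]
    P=np.stack([(k-c["cx"])/c["fx"]*D,(r-c["cy"])/c["fy"]*D,D],-1)
    return P@Rc(c).T+np.array(c["origin"])
def proj(c,p):
    q=Rc(c).T@(np.array(p)-np.array(c["origin"])); return [c["fy"]*q[1]/q[2]+c["cy"],c["fx"]*q[0]/q[2]+c["cx"]]
def save(n,im): cv2.imwrite("pics/"+n,cv2.cvtColor(im,cv2.COLOR_RGB2BGR))
E
python3 - <<'E'
from h import *
np.set_printoptions(precision=4,suppress=True)
print(env.get_state(),env.nose_length)
Z=dict(knob=.06,slot_start=.06,slot_corner=.06,slot_end=.06,gatebox=0,dog=.06,tin=.06,glue=0,cup=0,mallet=0,offcut=0,tape=0)
for n in("top","scene"):
    c=cam(n); save(n+"1.png",c["pixels"]); print(n,c["origin"],c["orientation"],c["fx"])
    for t,z in Z.items():
        print(t,[(round(d["score"],2),np.round(d["location"],1).tolist(),np.round(ray_z(c,d["location"],z)[:2],4).tolist()) for d in env.pinpoint(n,t)[:3]])
E
```

```text
pics
{'clock': 0.0, 'joint_pos': array([-1.2596,  0.314 ,  0.045 ,  1.3036,  0.    ,  1.4312]), 'qvel': array([ 0.0018,  0.0012, -0.0004, -0.0003,  0.0005,  0.0006]), 'tau': array([ -0.0012, -48.0627,  29.8535,   0.0192,  -0.0003,   0.    ]), 'tcp_pos': array([ 0.2503, -0.517 ,  0.2149]), 'orientation': array([-0.0009,  0.9747,  0.2235, -0.0001]), 'wrist_force': array([ 0.0994, -0.4001, -0.2128]), 'ft_torque': array([ 0.0211, -0.0075,  0.0021]), 'finger_gap': 0.08519719535794737} 0.011
top [0.5236 0.0483 1.0667] [-0.0077  0.7174 -0.6961  0.0283] 439.11204793293626
knob [(0.64, [256.0, 257.9], [0.4536, 0.1551]), (0.59, [247.3, 360.2], [0.4798, -0.0777])]
slot_start [(0.66, [254.4, 373.7], [0.4645, -0.1091])]
slot_corner [(0.7, [221.4, 415.9], [0.5429, -0.2051]), (0.65, [229.7, 338.3], [0.5186, -0.0264])]
slot_end [(0.61, [212.3, 349.6], [0.5593, -0.0513])]
gatebox [(0.82, [229.3, 360.9], [0.5209, -0.0859])]
dog [(0.63, [221.7, 410.0], [0.5418, -0.1914]), (0.17, [230.3, 339.8], [0.5173, -0.0298])]
tin [(0.65, [177.0, 350.4], [0.6408, -0.051])]
glue [(0.81, [179.4, 294.6], [0.6375, 0.07
[... 532 characters left out ...]
 246.2], [0.4721, -0.1018])]
slot_corner [(0.85, [186.8, 281.4], [0.5239, -0.0232]), (0.3, [186.4, 190.1], [0.5098, -0.2222]), (0.27, [219.2, 267.0], [0.6381, -0.054])]
slot_end [(0.72, [195.3, 267.3], [0.5546, -0.0538]), (0.47, [208.5, 157.7], [0.588, -0.2773]), (0.46, [197.8, 197.1], [0.5546, -0.2016])]
gatebox [(0.79, [204.8, 255.9], [0.5043, -0.0829])]
dog [(0.58, [193.3, 198.4], [0.5378, -0.2009])]
tin [(0.59, [218.7, 268.8], [0.6366, -0.0504])]
glue [(0.69, [241.3, 329.0], [0.6429, 0.0709])]
cup [(0.91, [263.7, 302.7], [0.7067, 0.0129])]
mallet [(0.98, [169.9, 178.4], [0.3402, -0.2828]), (0.3, [210.4, 162.3], [0.5125, -0.292])]
offcut []
tape [(0.98, [210.8, 163.6], [0.5142, -0.2888])]
```

View pics/top1.png

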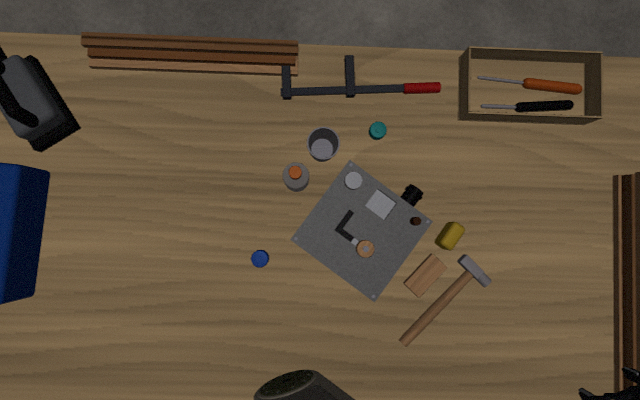

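View pics/scene1.png

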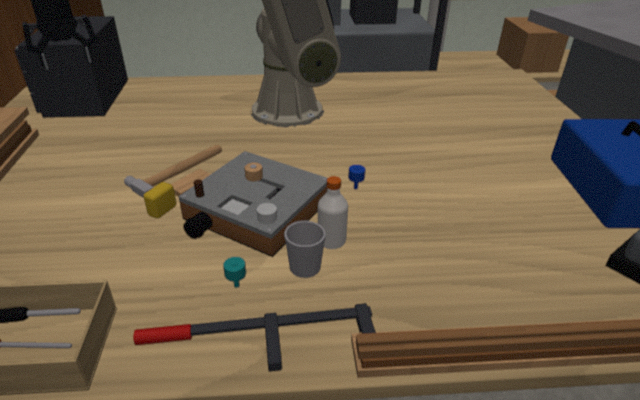

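Run:
```python
import cv2
a=cv2.imread("pics/top1.png")[150:320,270:470]; cv2.imwrite("pics/crop1.png",cv2.resize(a,None,fx=3.5,fy=3.5,interpolation=cv2.INTER_CUBIC))
a=cv2.imread("pics/scene1.png")[130:300,140:400]; cv2.imwrite("pics/crop2.png",cv2.resize(a,None,fx=3,fy=3,interpolation=cv2.INTER_CUBIC))
```

```text
(no output)
```

View pics/crop1.png

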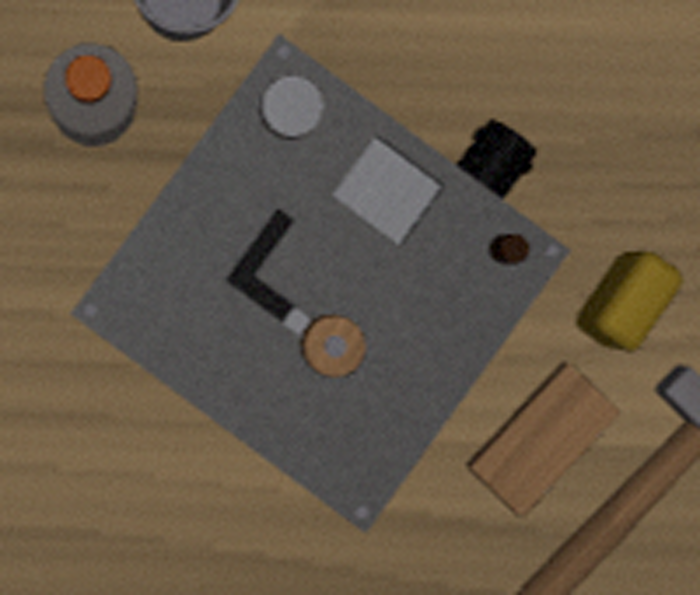

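View pics/crop2.png

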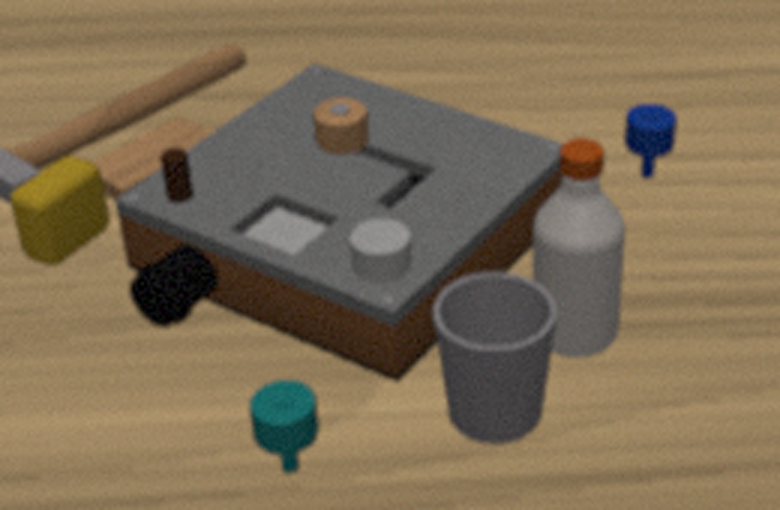

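The wooden knob in the slot, at top (248,365), is the target. The look-alikes are the blue knob at (258,260) and the teal one at (130,378); the tin is at (180,353) and the dowel at (221,416). The crops confirm the choice. Next I'll get the box pose.

```bash
cat > box.py <<'E'
from h import *
np.set_printoptions(precision=4,suppress=True)
def boxfit(c):
    P=cloud(c); m=(abs(P[...,2]-.06)<.012)&(P[...,0]>.35)&(P[...,0]<.72)&(P[...,1]>-.26)&(P[...,1]<.08)&(c["depth"]>0)
    m=m.astype(np.uint8); n,l,s,ce=cv2.connectedComponentsWithStats(m); k=1+np.argmax(s[1:,4])
    Q=P[l==k]; print("n",len(Q),"z med",np.median(Q[:,2]))
    (cx,cy),(w,h),a=cv2.minAreaRect(Q[:,:2].astype(np.float32)*1000)
    return (cx,cy),(w,h),a,P
E
python3 - <<'E'
from box import *
for n in("top","scene"):
    c=cam(n); r=boxfit(c); print(n,r[:3]); P=r[3]
    # knob top
    m=(abs(P[...,2]-.088)<.008)&(P[...,0]>.43)&(P[...,0]<.56)&(P[...,1]>-.15)&(P[...,1]<.02)
    Q=P[m]; print("knob",len(Q),np.median(Q,0), (Q.max(0)+Q.min(0))/2, Q.max(0)-Q.min(0))
    # screw/edge corners via plane
c=cam("top")
for q in [(73,313),(280,35),(568,250),(367,530)]:
    print(ray_z(c,(150+q[1]/3.5,270+q[0]/3.5),.06))
for q in [(335,345)]: print("kn top",ray_z(c,(150+q[1]/3.5,270+q[0]/3.5),.088))
for q in [(240,275),(285,213),]: print("slot",ray_z(c,(150+q[1]/3.5,270+q[0]/3.5),.06))
E
```

```text
n 9086 z med 0.06004541129848595
top ((524.1904296875, -82.56207275390625), (240.36370849609375, 242.7325439453125), 55.087894439697266)
knob 250 [ 0.4786 -0.0845  0.0879] [ 0.4785 -0.0842  0.0882] [0.0383 0.0383 0.0117]
n 6310 z med 0.05938404933917707
scene ((522.3155517578125, -78.90101623535156), (244.6031036376953, 235.29373168945312), 54.714534759521484)
knob 170 [ 0.4876 -0.0841  0.087 ] [ 0.4813 -0.0835  0.0855] [0.0391 0.0379 0.0108]
[0.4933 0.0815 0.06  ]
[ 0.6803 -0.0491  0.06  ]
[ 0.544  -0.2432  0.06  ]
[ 0.3578 -0.1142  0.06  ]
kn top [ 0.4786 -0.0866  0.088 ]
slot [ 0.5212 -0.0269  0.06  ]
slot [ 0.5627 -0.0554  0.06  ]
```

```bash
cat > plan.py <<'E'
from h import *
import sys
np.set_printoptions(precision=4,suppress=True)
C=np.array([.520,-.082]); YAW=np.radians(-35)
X=np.array([np.cos(YAW),np.sin(YAW)]); Y=np.array([-X[1],X[0]])
def st():
    s=env.get_state(); q=s["orientation"]; M=R.from_quat([q[1],q[2],q[3],q[0]]).as_matrix(); return s,M
def show(bx=None,by=None,z=None):
    s,M=st(); p=s["tcp_pos"]; d=p[:2]-C
    print("t",s["clock"],"p",p,"box mm",1000*d@X,1000*d@Y,"yaw",np.degrees(np.arctan2(M[1,0],M[0,0])),"tilt",M[:,2],"F",s["wrist_force"],"gap",s["finger_gap"],"j6",s["joint_pos"][5])
    if bx is not None:
        t=np.append(C+X*bx/1e3+Y*by/1e3,z); dl=M.T@(t-p)/.8; print("target",t,"tool delta scaled",dl,"rows>=",np.linalg.norm(dl)*.8/.0417)
if __name__=="__main__": show(*map(float,sys.argv[1:]))
E
python3 -m creep '{"hand":[12,12,12,12,12],"delta_pos":[[0,0,0],[0,0,0],[0,0,0],[0,0,0],[0,0,0]],"turn":[-1,-1,-1,-1,-1]}' 20
python3 -m creep '{"hand":[12,12,12,12,12],"delta_pos":[[0,0,0],[0,0,0],[0,0,0],[0,0,0],[0,0,0]],"turn":[-0.84,0,0,0,0]}' 20
python3 plan.py -30 -80 0.15
```

```text
clock: 1.87
tcp_pos: [0.2505, -0.5176, 0.2158]
orientation: [0.0, 0.902, 0.431, -0.0]
wrist_force: [0.4, -1.1, -0.4]
finger_gap: 0.0255
clock: 2.28
tcp_pos: [0.2505, -0.5176, 0.2158]
orientation: [0.0, 0.887, 0.461, -0.0]
wrist_force: [-0.2, -0.7, -1.4]
finger_gap: 0.012
t 2.2833 p [ 0.2505 -0.5176  0.2158] box mm 29.106851420052095 -511.36465686712836 yaw 54.957199415982416 tilt [-0.     -0.0001 -1.    ] F [-0.163  -0.6973 -1.4079] gap 0.012022989413905874 j6 0.9228559901251008
target [ 0.4495 -0.1303  0.15  ] tool delta scaled [ 0.5392 -0.0743  0.0822] rows>= 10.559744382817472
```

```bash
python3 -m creep '{"hand":[12,12,12,12,12],"delta_pos":[[0.03,-0.004,0],[0.045,-0.007,0],[0.045,-0.007,0],[0.045,-0.007,0],[0.045,-0.007,0]],"turn":[0,0,0,0,0]}'
python3 -m creep '{"hand":[12,12,12,12,12],"delta_pos":[[0.045,-0.007,0],[0.045,-0.006,0],[0.045,-0.006,0],[0.045,-0.006,0],[0.045,-0.006,0]],"turn":[0,0,0,0,0]}'
python3 -m creep '{"hand":[12,12,12,12,12],"delta_pos":[[0.045,-0.006,0.01],[0.04,-0.005,0.02],[0.019,0,0.03],[0,0,0.022],[0,0,0]],"turn":[0,0,0,0,0]}'
python3 plan.py -30 -80 0.078
python3 - <<'E'
from h import *
for n in("top","scene"):
    c=cam(n); save(n+"2.png",c["pixels"])
E
```

```text
clock: 2.7
tcp_pos: [0.3262, -0.3639, 0.2158]
orientation: [0.0, 0.887, 0.461, 0.0]
wrist_force: [1.0, -1.1, 0.5]
finger_gap: 0.012
clock: 3.12
tcp_pos: [0.4092, -0.2019, 0.2161]
orientation: [0.0, 0.887, 0.461, 0.0]
wrist_force: [1.0, -0.5, 0.1]
finger_gap: 0.0122
clock: 3.53
tcp_pos: [0.4474, -0.1281, 0.147]
orientation: [-0.002, 0.886, 0.463, -0.002]
wrist_force: [-1.0, 0.8, -0.1]
finger_gap: 0.0121
t 3.5333 p [ 0.4474 -0.1281  0.147 ] box mm -33.06333708708768 -79.42465195288906 yaw 55.137583904898804 tilt [-0.0051  0.0024 -1.    ] F [-1.0391  0.7656 -0.0687] gap 0.012137615852028277 j6 1.7276865501478118
target [ 0.4495 -0.1303  0.078 ] tool delta scaled [-0.0006  0.0043  0.0863] rows>= 1.65717653013362
```

View pics/scene2.png

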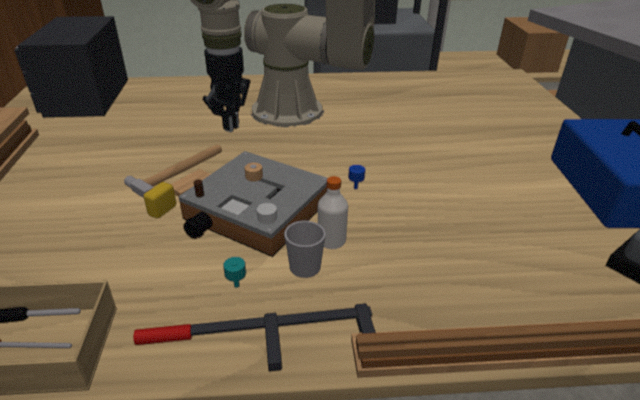

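The picture shows the gripper well behind the box, with its tips at about (128,232). I'll check that against the projection of the reported TCP.

Run:
```python
from h import *
s=env.get_state(); p=s["tcp_pos"]; print(s["clock"],p)
for n in("scene","top"):
    c=cam(n); save(n+"3.png",c["pixels"]); print(n,proj(c,p-[0,0,.011]),proj(c,p))
print(env.get_state()["clock"],env.get_state()["tcp_pos"])
```

```text
3.6333 [ 0.44871598 -0.13004416  0.15014614]
scene [np.float64(139.68246028822873), np.float64(231.09134553201505)] [np.float64(135.21774951790962), np.float64(230.6273426606008)]
top [np.float64(264.5380078513899), np.float64(389.1746451152667)] [np.float64(264.99314878450014), np.float64(390.17388143697775)]
3.7333 [ 0.44973837 -0.1311816   0.15144415]
```

View pics/scene3.png

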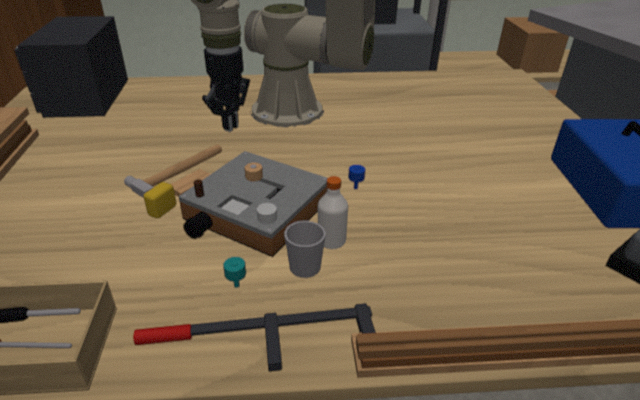

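View pics/top3.png

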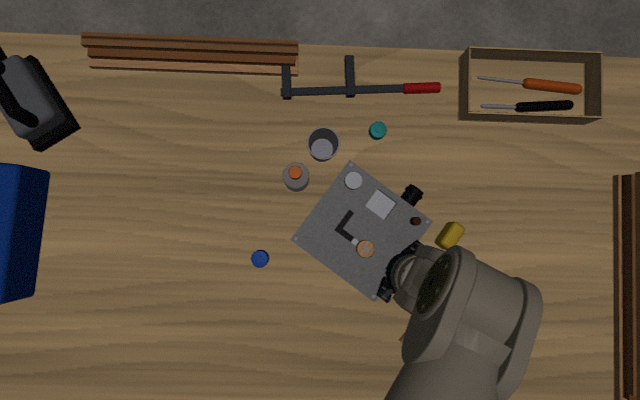

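Run:
```python
from h import *
s=env.get_state(); p=s["tcp_pos"]
c=cam("scene"); print(p,[proj(c,p-[0,0,k]) for k in(0,.011)])
im=c["pixels"].copy()
P=cloud(c); m=(P[...,2]<.21)&(P[...,2]>.1)&(P[...,0]<.52)&(P[...,0]>.4)&(P[...,1]<-.07)&(P[...,1]>-.2)&(c["depth"]>0)
r,k=np.nonzero(m); print(r.max(),[ (P[i][m[i]].mean(0).round(4),m[i].sum()) for i in range(r.max()-8,r.max()+1)])
a=im[70:180,180:290]; save("crop3.png",cv2.resize(a,None,fx=5,fy=5,interpolation=cv2.INTER_CUBIC))
```

```text
[ 0.44973837 -0.1311816   0.15144415] [[np.float64(134.92031681612536), np.float64(230.017057743089)], [np.float64(139.3938126811127), np.float64(230.48548415187167)]]
131 [(array([ 0.46  , -0.1294,  0.1851]), np.int64(17)), (array([ 0.4601, -0.1296,  0.1828]), np.int64(17)), (array([ 0.4585, -0.129 ,  0.1796]), np.int64(16)), (array([ 0.459 , -0.1291,  0.1776]), np.int64(16)), (array([ 0.4599, -0.1293,  0.1756]), np.int64(16)), (array([ 0.461 , -0.1315,  0.1739]), np.int64(14)), (array([ 0.4646, -0.1335,  0.1734]), np.int64(10)), (array([ 0.462 , -0.133 ,  0.1697]), np.int64(9)), (array([ 0.4639, -0.1319,  0.1682]), np.int64(4))]
```

View pics/crop3.png

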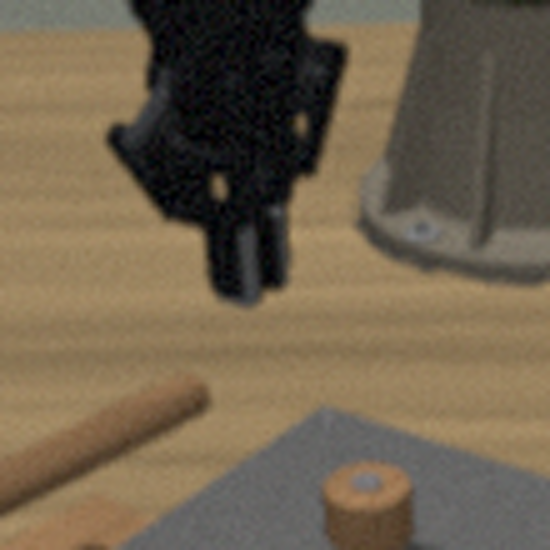

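```bash
python3 -m creep '{"hand":[12,12,12,12,12],"delta_pos":[[0,0,0.025],[0,0,0.025],[0,0,0.02],[0,0,0],[0,0,0]],"turn":[0,0,0,0,0]}'
python3 -m creep '{"hand":[12,12,12,12,12],"delta_pos":[[0,0,0],[0,0,0],[0,0,0],[0,0,0],[0,0,0]],"turn":[0,0,0,0,0]}'
cat > tip.py <<'E'
from plan import *
n=sys.argv[1]
show()
p=env.get_state()["tcp_pos"]
c=cam("scene"); P=cloud(c); d=P[...,:2]-p[:2]
m=(P[...,2]<.21)&(P[...,2]>p[2]-.02)&(P[...,2]>.062)&(np.hypot(d[...,0],d[...,1])<.04)&(c["depth"]>0)&(c["pixels"].max(-1)<75)
r,k=np.nonzero(m)
print(proj(c,p-[0,0,.011]))
if len(r):print(r.max(),k[r==r.max()].mean(),[ (P[i][m[i]].mean(0).round(4),m[i].sum()) for i in range(r.max()-4,r.max()+1)])
r,k=map(int,proj(c,[.5,-.09,.08])); a=c["pixels"][r-65:r+65,k-80:k+80]; save("scene_%s.png"%n,cv2.resize(a,None,fx=4,fy=4,interpolation=cv2.INTER_CUBIC))
c=cam("top"); r,k=map(int,proj(c,[.5,-.09,.08])); a=c["pixels"][r-65:r+65,k-80:k+80]; save("top_%s.png"%n,cv2.resize(a,None,fx=4,fy=4,interpolation=cv2.INTER_CUBIC))
E
python3 tip.py 4
```

```text
clock: 4.2
tcp_pos: [0.449, -0.1309, 0.0947]
orientation: [-0.0, 0.887, 0.461, -0.0]
wrist_force: [0.1, 0.5, 1.2]
finger_gap: 0.0123
clock: 4.62
tcp_pos: [0.4495, -0.1305, 0.0947]
orientation: [0.0, 0.887, 0.462, 0.0]
wrist_force: [-0.3, -0.9, -0.2]
finger_gap: 0.012
t 4.6167 p [ 0.4495 -0.1305  0.0947] box mm -29.915263233460664 -80.1493139902827 yaw 55.03237185508737 tilt [ 0.0009 -0.0006 -1.    ] F [-0.3032 -0.9379 -0.2381] gap 0.011980533350848548 j6 1.7268778878973428
[np.float64(161.55947367253418), np.float64(233.12283074393332)]
153 231.0 [(array([ 0.4598, -0.13  ,  0.1219]), np.int64(13)), (array([ 0.462 , -0.1319,  0.1207]), np.int64(12)), (array([ 0.4649, -0.1331,  0.1199]), np.int64(9)), (array([ 0.4663, -0.1321,  0.1182]), np.int64(6)), (array([ 0.4613, -0.1318,  0.1127]), np.int64(1))]
```

View pics/scene_4.png

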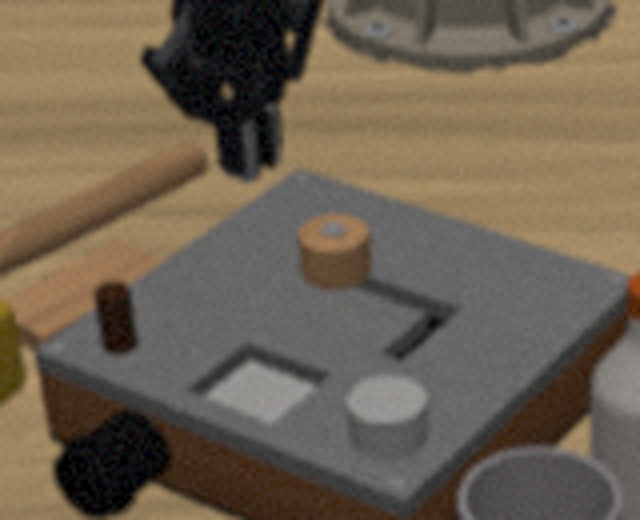

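```bash
python3 -m creep '{"hand":[12,12,12,12,12],"delta_pos":[[0,0,0.008],[0,0,0.008],[0,0,0.005],[0,0,0],[0,0,0]],"turn":[0,0,0,0,0]}'
python3 tip.py 5
```

```text
clock: 5.13
tcp_pos: [0.4486, -0.1301, 0.0767]
orientation: [-0.001, 0.887, 0.462, -0.0]
wrist_force: [0.1, -0.2, 0.2]
finger_gap: 0.0123
t 5.1333 p [ 0.4486 -0.1301  0.0767] box mm -30.884022477024292 -80.31697063035288 yaw 55.0305245606025 tilt [-0.0013  0.0006 -1.    ] F [ 0.117  -0.2084  0.1789] gap 0.012349041852415452 j6 1.7268610096665977
[np.float64(168.13300434994358), np.float64(234.03761450485504)]
160 232.0 [(array([ 0.4585, -0.1284,  0.1034]), np.int64(15)), (array([ 0.4594, -0.1285,  0.1013]), np.int64(13)), (array([ 0.465 , -0.1315,  0.1021]), np.int64(8)), (array([ 0.4649, -0.1306,  0.0995]), np.int64(7)), (array([ 0.4639, -0.131 ,  0.0964]), np.int64(3))]
```

View pics/scene_5.png

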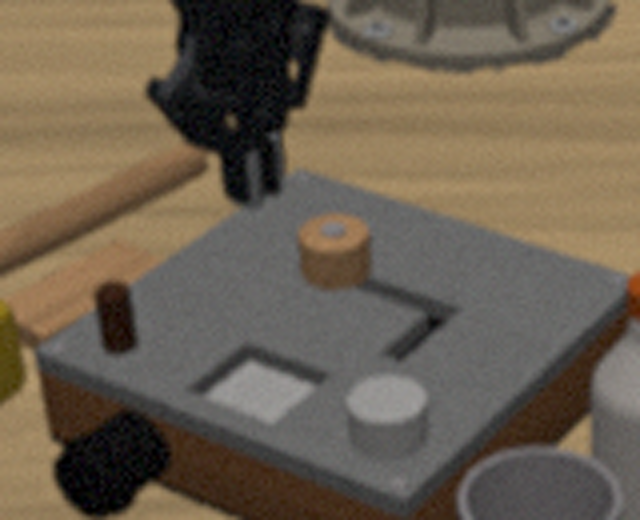

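View pics/top_5.png

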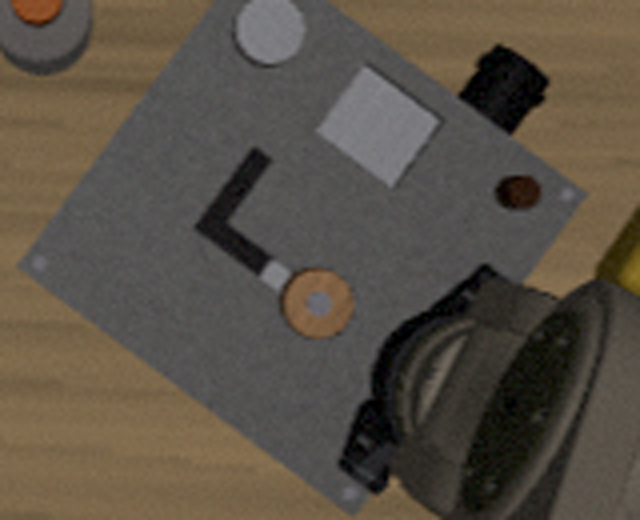

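```bash
python3 -m creep '{"hand":[12,12,12,12,12],"delta_pos":[[0,0,0.003],[0,0,0],[0,0,0.003],[0,0,0],[0,0,0]],"turn":[0,0,0,0,0]}'
python3 plan.py
```

```text
clock: 5.65
tcp_pos: [0.449, -0.1303, 0.0725]
orientation: [-0.0, 0.887, 0.462, -0.0]
wrist_force: [0.6, -0.2, -0.2]
finger_gap: 0.0122
t 5.65 p [ 0.449  -0.1303  0.0725] box mm -30.42265880347988 -80.25076278234316 yaw 55.028552514155294 tilt [-0.0002  0.     -1.    ] F [ 0.6227 -0.2427 -0.2328] gap 0.012215376792015979 j6 1.7268764580045957
```

```bash
python3 -m creep '{"hand":[12,12,12,12,12],"delta_pos":[[0,0,0.002],[0,0,0],[0,0,0.002],[0,0,0],[0,0,0]],"turn":[0,0,0,0,0]}'
python3 tip.py 6
```

```text
clock: 6.07
tcp_pos: [0.4491, -0.1303, 0.0693]
orientation: [-0.0, 0.887, 0.462, -0.0]
wrist_force: [-0.0, -0.4, 0.1]
finger_gap: 0.0122
t 6.0667 p [ 0.4491 -0.1303  0.0693] box mm -30.387867542103987 -80.25047078708472 yaw 55.028692102251945 tilt [-0.0002 -0.     -1.    ] F [-0.0456 -0.4224  0.0592] gap 0.012165940195884038 j6 1.7268799306800295
[np.float64(170.9970053546216), np.float64(234.2119538348327)]
163 231.5 [(array([ 0.4607, -0.1299,  0.097 ]), np.int64(14)), (array([ 0.4598, -0.1292,  0.0938]), np.int64(13)), (array([ 0.4646, -0.1333,  0.0943]), np.int64(9)), (array([ 0.4645, -0.1325,  0.0916]), np.int64(8)), (array([ 0.4635, -0.1328,  0.0884]), np.int64(2))]
```

View pics/scene_6.png

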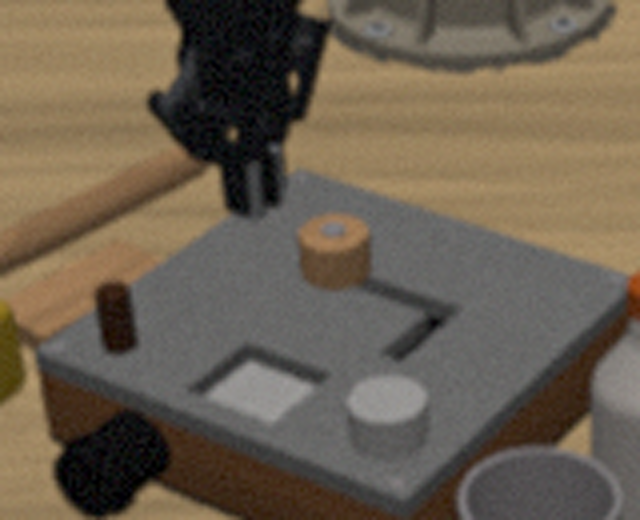

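```bash
python3 -m creep '{"hand":[12,12,12,12,12],"delta_pos":[[0,0,0.003],[0,0,0],[0,0,0.003],[0,0,0],[0,0,0]],"turn":[0,0,0,0,0]}'
python3 plan.py
```

```text
clock: 6.58
tcp_pos: [0.449, -0.1303, 0.0644]
orientation: [-0.0, 0.887, 0.462, -0.0]
wrist_force: [-0.5, -0.3, 0.8]
finger_gap: 0.0118
t 6.5833 p [ 0.449  -0.1303  0.0644] box mm -30.46889785651585 -80.26734333913244 yaw 55.02794242323183 tilt [-0.0004  0.0001 -1.    ] F [-0.4858 -0.3431  0.7577] gap 0.011788656819653095 j6 1.7268740600947516
```

```bash
python3 -m creep '{"hand":[12,12,12,12,12],"delta_pos":[[0,0,0.003],[0,0,0],[0,0,0.002],[0,0,0],[0,0,0]],"turn":[0,0,0,0,0]}'
python3 tip.py 7
```

```text
clock: 7.0
tcp_pos: [0.4491, -0.1303, 0.0605]
orientation: [-0.0, 0.887, 0.462, -0.0]
wrist_force: [-0.5, 0.4, 0.7]
finger_gap: 0.0122
t 7.0 p [ 0.4491 -0.1303  0.0605] box mm -30.41601673964389 -80.23687914528 yaw 55.02940892567299 tilt [-0.0002  0.0001 -1.    ] F [-0.4679  0.424   0.67  ] gap 0.01215056685375266 j6 1.7268735819661103
[np.float64(174.2404515235222), np.float64(234.56233687124475)]
166 232.0 [(array([ 0.4588, -0.1297,  0.0881]), np.int64(15)), (array([ 0.4609, -0.1297,  0.0867]), np.int64(13)), (array([ 0.4656, -0.1328,  0.087 ]), np.int64(10)), (array([ 0.4649, -0.1331,  0.084 ]), np.int64(8)), (array([ 0.4636, -0.1324,  0.0806]), np.int64(5))]
```

View pics/scene_7.png

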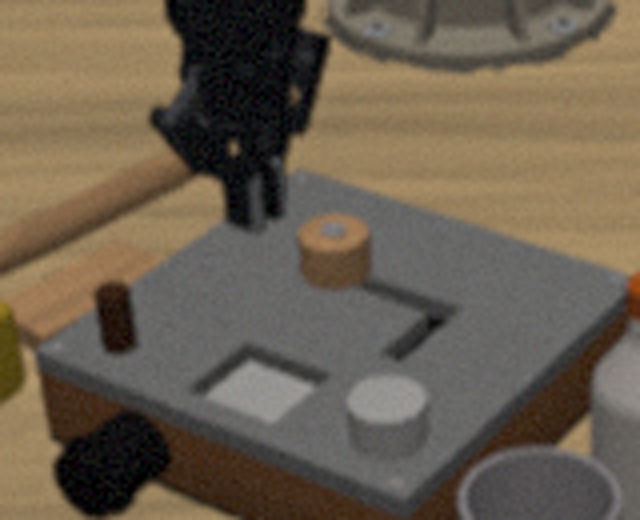

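```bash
python3 -m creep '{"hand":[12,12,12,12,12],"delta_pos":[[0,0,0.003],[0,0,0],[0,0,0.003],[0,0,0],[0,0,0]],"turn":[0,0,0,0,0]}'
python3 plan.py
```

```text
clock: 7.52
tcp_pos: [0.449, -0.1303, 0.0556]
orientation: [-0.0, 0.887, 0.462, -0.0]
wrist_force: [0.5, -0.0, 0.1]
finger_gap: 0.0123
t 7.5167 p [ 0.449  -0.1303  0.0556] box mm -30.48248737696422 -80.25939001993585 yaw 55.031195204988954 tilt [-0.0004  0.0001 -1.    ] F [ 0.5169 -0.0456  0.0711] gap 0.012347504525200462 j6 1.726847972032221
```

```bash
python3 -m creep '{"hand":[12,12,12,12,12],"delta_pos":[[0,0,0.003],[0,0,0],[0,0,0.002],[0,0,0],[0,0,0]],"turn":[0,0,0,0,0]}'
python3 tip.py 8
```

```text
clock: 7.93
tcp_pos: [0.4491, -0.1303, 0.0517]
orientation: [-0.0, 0.887, 0.462, -0.0]
wrist_force: [0.0, 0.2, -0.7]
finger_gap: 0.0119
t 7.9333 p [ 0.4491 -0.1303  0.0517] box mm -30.389820743693043 -80.26040493702993 yaw 55.030008329023254 tilt [-0.0002 -0.     -1.    ] F [ 0.0447  0.2496 -0.7135] gap 0.011942721953185733 j6 1.7268482811094414
[np.float64(177.4486975326955), np.float64(234.88099917071332)]
169 232.5 [(array([ 0.4602, -0.1292,  0.0811]), np.int64(14)), (array([ 0.4598, -0.1295,  0.0782]), np.int64(14)), (array([ 0.4614, -0.1318,  0.0766]), np.int64(12)), (array([ 0.4642, -0.1328,  0.0757]), np.int64(9)), (array([ 0.4664, -0.1317,  0.0744]), np.int64(6))]
```

View pics/scene_8.png

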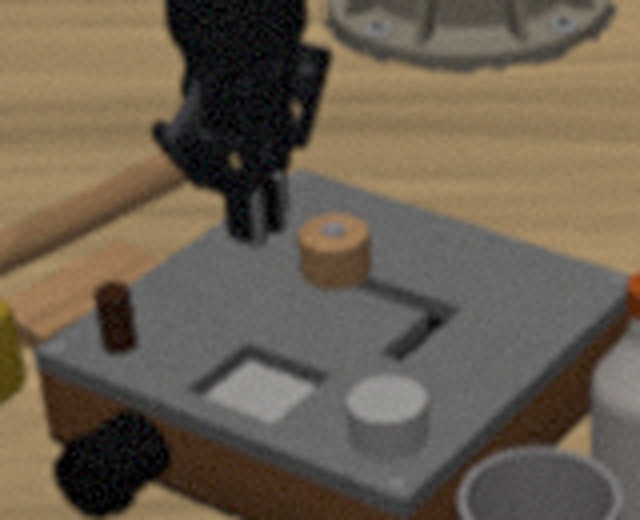

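```bash
python3 -m creep '{"hand":[12,12,12,12,12],"delta_pos":[[0,0,0.003],[0,0,0],[0,0,0.002],[0,0,0],[0,0,0]],"turn":[0,0,0,0,0]}'
python3 plan.py
```

```text
clock: 8.45
tcp_pos: [0.449, -0.1303, 0.0477]
orientation: [-0.0, 0.887, 0.462, -0.0]
wrist_force: [-0.1, 1.2, -0.6]
finger_gap: 0.0121
t 8.45 p [ 0.449  -0.1303  0.0477] box mm -30.423220345579452 -80.26105377087002 yaw 55.026519374375766 tilt [-0.0002  0.     -1.    ] F [-0.0949  1.2235 -0.6403] gap 0.01207201915127201 j6 1.7268982771840267
```

```bash
python3 -m creep '{"hand":[12,12,12,12,12],"delta_pos":[[0.01,0,0],[0.01,0,0],[0.01,0,0],[0.005,0,0],[0.005,0,0]],"turn":[0,0,0,0,0]}'
python3 tip.py 9
```

```text
clock: 8.87
tcp_pos: [0.4677, -0.104, 0.0479]
orientation: [0.001, 0.887, 0.462, -0.001]
wrist_force: [-3.0, -3.4, 2.7]
finger_gap: 0.0118
t 8.8667 p [ 0.4677 -0.104   0.0479] box mm -30.21596181741773 -48.00976851284525 yaw 55.06755257524701 tilt [-0.0006 -0.0017 -1.    ] F [-3.0031 -3.3907  2.7436] gap 0.011830506619828053 j6 1.7951679001270147
[np.float64(182.8139974102945), np.float64(246.0647635909306)]
175 245.0 [(array([ 0.4836, -0.1092,  0.0789]), np.int64(9)), (array([ 0.4827, -0.1084,  0.0757]), np.int64(10)), (array([ 0.4849, -0.1073,  0.0744]), np.int64(9)), (array([ 0.4831, -0.1066,  0.0706]), np.int64(8)), (array([ 0.484 , -0.1034,  0.0684]), np.int64(5))]
```

View pics/scene_9.png

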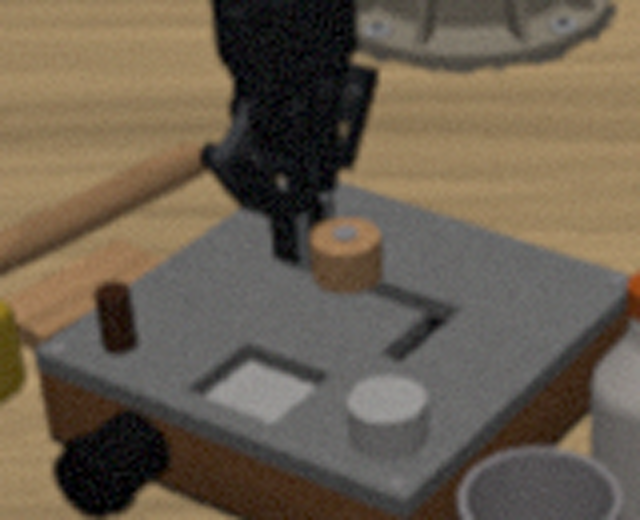

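View pics/top_9.png

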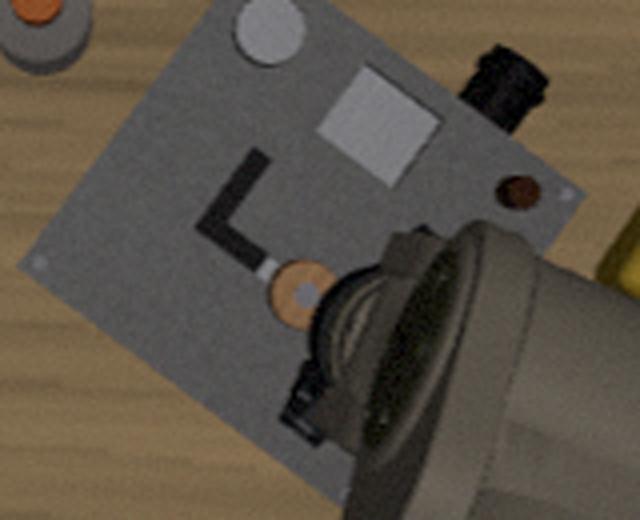

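The knob is moving, upright, at about 4.5 N. I'll carry on along the long leg.

```bash
python3 -m creep '{"hand":[12,12,12,12,12],"delta_pos":[[0.007,0,0],[0.007,0,0],[0.007,0,0],[0.007,0,0],[0.007,0,0]],"turn":[0,0,0,0,0]}'
python3 -m creep '{"hand":[12,12,12,12,12],"delta_pos":[[0.007,0,0],[0.007,0,0],[0.006,0,0],[0.003,0,0],[0.002,0,0]],"turn":[0,0,0,0,0]}'
python3 tip.py 10
```

```text
clock: 9.38
tcp_pos: [0.4838, -0.0809, 0.0478]
orientation: [0.0, 0.887, 0.462, -0.0]
wrist_force: [-2.0, -4.6, 2.3]
finger_gap: 0.0118
clock: 9.8
tcp_pos: [0.4953, -0.0644, 0.0478]
orientation: [0.0, 0.887, 0.462, -0.0]
wrist_force: [-2.5, -3.6, 3.3]
finger_gap: 0.0122
t 9.8 p [ 0.4953 -0.0644  0.0478] box mm -30.3513489810287 0.23023074055699777 yaw 55.05932271819465 tilt [ 0.     -0.0002 -1.    ] F [-2.4642 -3.5942  3.2733] gap 0.012150955003323648 j6 1.8905310929973962
[np.float64(188.94498691090553), np.float64(263.20837453063143)]
181 262.5 [(array([ 0.5108, -0.069 ,  0.0788]), np.int64(9)), (array([ 0.5112, -0.068 ,  0.0764]), np.int64(10)), (array([ 0.5107, -0.0692,  0.0736]), np.int64(9)), (array([ 0.5117, -0.0672,  0.0715]), np.int64(9)), (array([ 0.5108, -0.0641,  0.0682]), np.int64(6))]
```

View pics/scene_10.png

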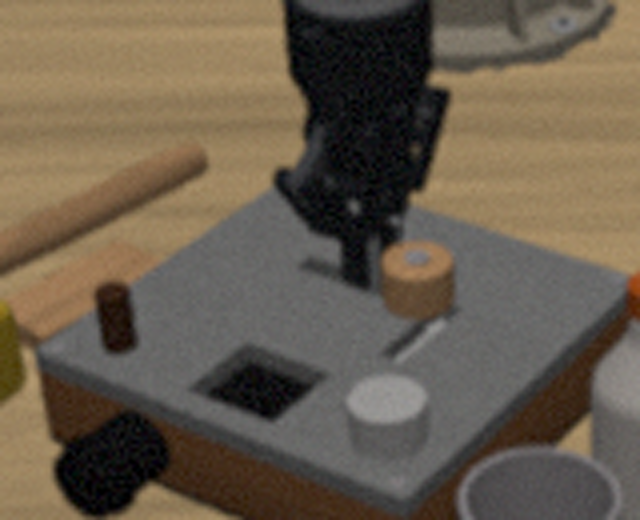

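View pics/top_10.png

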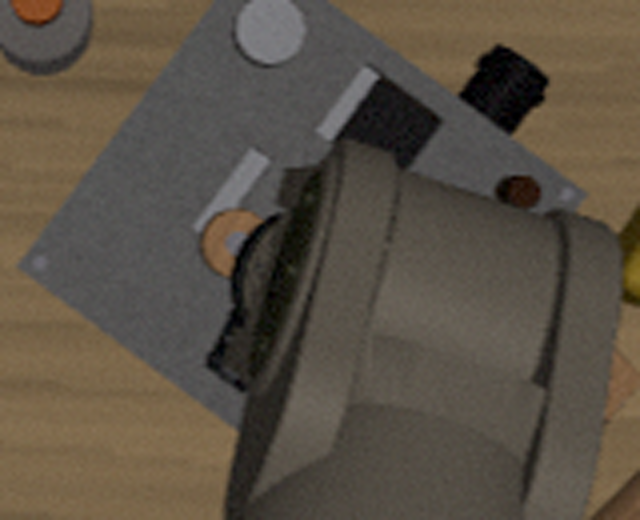

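```bash
python3 -m creep '{"hand":[12,12,12,12,12],"delta_pos":[[0.005,0,0],[0.005,0,0],[0.004,0,0],[0.002,0,0],[0,0,0]],"turn":[0,0,0,0,0]}'
python3 -m creep '{"hand":[12,12,12,12,12],"delta_pos":[[0.001,0,0],[0.001,0,0],[0.001,0,0],[0,0,0],[0,0,0]],"turn":[0,0,0,0,0]}'
python3 tip.py 11
```

```text
clock: 10.32
tcp_pos: [0.5027, -0.0538, 0.0477]
orientation: [-0.0, 0.887, 0.462, 0.0]
wrist_force: [-0.0, -2.2, 1.4]
finger_gap: 0.0121
clock: 10.73
tcp_pos: [0.5038, -0.0523, 0.0478]
orientation: [0.0, 0.887, 0.462, 0.0]
wrist_force: [-1.0, -3.5, 2.1]
finger_gap: 0.0119
t 10.7333 p [ 0.5038 -0.0523  0.0478] box mm -30.326206613817718 15.01111770730921 yaw 55.0289883617068 tilt [ 0.0001  0.     -1.    ] F [-0.9892 -3.4799  2.0883] gap 0.011876588884333563 j6 1.9190337895085965
[np.float64(190.87915817028096), np.float64(268.5724397522143)]
183 268.0 [(array([ 0.5195, -0.0569,  0.0788]), np.int64(10)), (array([ 0.5195, -0.0571,  0.0762]), np.int64(10)), (array([ 0.5198, -0.0561,  0.0737]), np.int64(9)), (array([ 0.5197, -0.0552,  0.0711]), np.int64(8)), (array([ 0.5193, -0.052 ,  0.0681]), np.int64(5))]
```

View pics/scene_11.png

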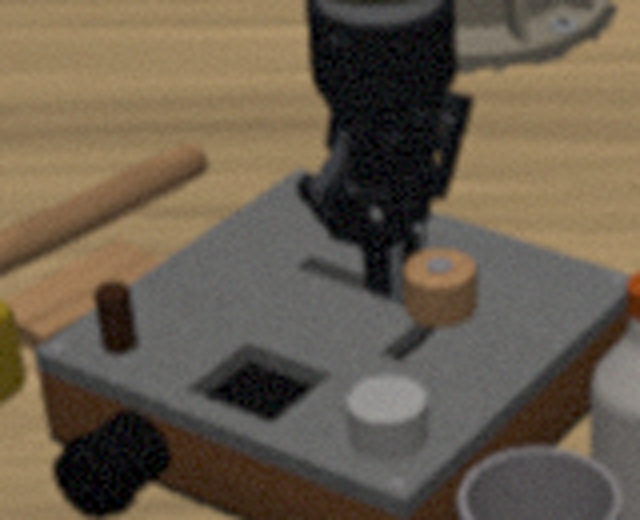

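```bash
python3 -m creep '{"hand":[12,12,12,12,12],"delta_pos":[[0.001,0,0],[0,0,0],[0.001,0,0],[0,0,0],[0,0,0]],"turn":[0,0,0,0,0]}'
python3 plan.py
```

```text
clock: 11.25
tcp_pos: [0.5047, -0.051, 0.0478]
orientation: [0.0, 0.887, 0.462, 0.0]
wrist_force: [-1.9, -3.3, 1.5]
finger_gap: 0.0121
t 11.25 p [ 0.5047 -0.051   0.0478] box mm -30.3605590963383 16.61864475910586 yaw 55.02958657623033 tilt [ 0. -0. -1.] F [-1.9437 -3.2631  1.5403] gap 0.012118387410241712 j6 1.922103319310533
```

```bash
python3 -m creep '{"hand":[12,12,12,12,12],"delta_pos":[[0.001,0,0],[0,0,0],[0.001,0,0],[0,0,0],[0,0,0]],"turn":[0,0,0,0,0]}'
python3 plan.py
```

```text
clock: 11.67
tcp_pos: [0.5056, -0.0496, 0.0478]
orientation: [-0.0, 0.887, 0.462, 0.0]
wrist_force: [-2.0, -3.2, 2.6]
finger_gap: 0.012
t 11.6667 p [ 0.5056 -0.0496  0.0478] box mm -30.407003106060493 18.265524320595798 yaw 55.035903770079145 tilt [ 0.      0.0001 -1.    ] F [-1.9583 -3.1842  2.626 ] gap 0.012045743312452752 j6 1.9250466064826182
```

```bash
python3 -m creep '{"hand":[12,12,12,12,12],"delta_pos":[[0.001,0,0],[0,0,0],[0.001,0,0],[0,0,0],[0,0,0]],"turn":[0,0,0,0,0]}'
python3 tip.py 12
```

```text
clock: 12.08
tcp_pos: [0.5061, -0.0489, 0.0478]
orientation: [0.0, 0.887, 0.462, -0.001]
wrist_force: [-4.0, -4.9, 2.9]
finger_gap: 0.0123
t 12.0833 p [ 0.5061 -0.0489  0.0478] box mm -30.383527226196332 19.120711401743243 yaw 55.00665237517386 tilt [-0.0008 -0.0013 -1.    ] F [-3.9941 -4.8959  2.9025] gap 0.012274751659607588 j6 1.9281053188990656
[np.float64(191.38782415818974), np.float64(270.0903524766432)]
184 270.5 [(array([ 0.523 , -0.0537,  0.0783]), np.int64(9)), (array([ 0.522 , -0.0528,  0.0751]), np.int64(10)), (array([ 0.5221, -0.0518,  0.0725]), np.int64(9)), (array([ 0.5218, -0.0498,  0.0696]), np.int64(7)), (array([ 0.5232, -0.0466,  0.0678]), np.int64(2))]
```

View pics/scene_12.png

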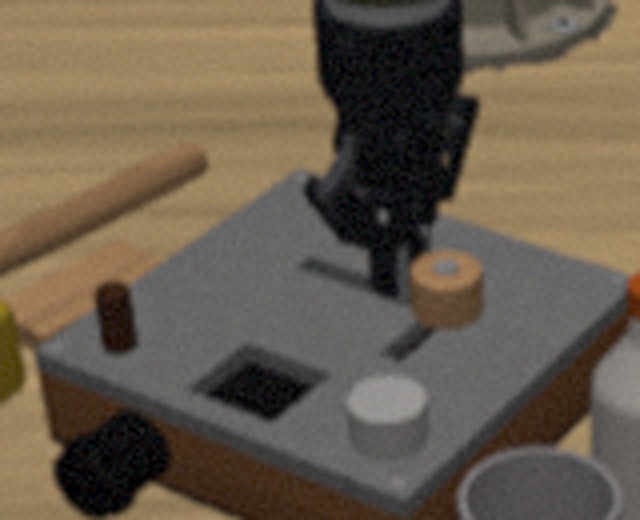

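View pics/top_12.png

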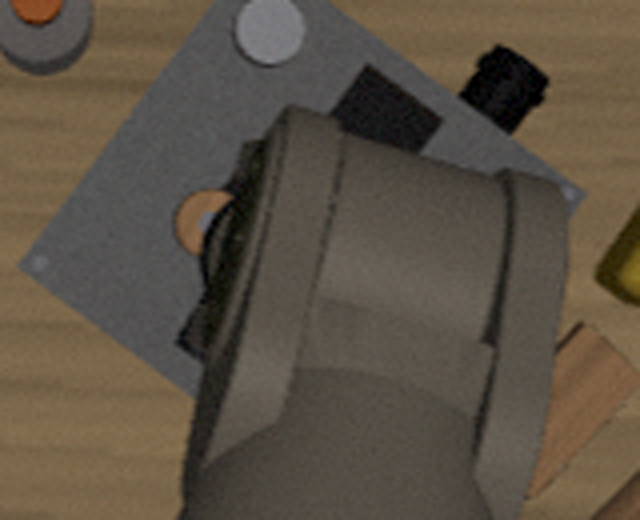

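The force is rising and the tip lagged the command, so the knob is at the end of the leg. One more nudge to confirm, then back off and lift.

```bash
python3 -m creep '{"hand":[12,12,12,12,12],"delta_pos":[[0.001,0,0],[0,0,0],[0,0,0],[0,0,0],[0,0,0]],"turn":[0,0,0,0,0]}'
python3 plan.py
python3 -m creep '{"hand":[12,12,12,12,12],"delta_pos":[[-0.01,0,0],[-0.02,0,0],[-0.02,0,0],[0,0,-0.04],[0,0,-0.03]],"turn":[0,0,0,0,0]}'
python3 -m creep '{"hand":[12,12,12,12,12],"delta_pos":[[0,0,0],[0,0,0],[0,0,0],[0,0,0],[0,0,0]],"turn":[-1,-1,-1,-1,-1]}'
python3 -m creep '{"hand":[12,12,12,12,12],"delta_pos":[[0,0,0],[0,0,0],[0,0,0],[0,0,0],[0,0,0]],"turn":[-1,-1,-1,-1,-1]}'
python3 -m creep '{"hand":[12,12,12,12,12],"delta_pos":[[0,0,0],[0,0,0],[0,0,0],[0,0,0],[0,0,0]],"turn":[-1,-1,-1,-1,-1]}'
python3 -m creep '{"hand":[12,12,12,12,12],"delta_pos":[[0,0,0],[0,0,0],[0,0,0],[0,0,0],[0,0,0]],"turn":[-1,-1,-1,0,0]}'
python3 plan.py -85 45 0.11
python3 - <<'E'
from plan import *
for n in("top","scene"):
    c=cam(n); P=cloud(c); px=c["pixels"].astype(int)
    m=(abs(P[...,2]-.088)<.006)&(P[...,0]>.43)&(P[...,0]<.6)&(P[...,1]>-.12)&(P[...,1]<.03)&(px[...,0]-px[...,2]>25)
    Q=P[m]; mid=(Q.max(0)+Q.min(0))/2 if len(Q) else None
    print(n,len(Q)); 
    if len(Q): print(mid,Q.max(0)-Q.min(0),"box",(mid[:2]-C)@X*1e3,(mid[:2]-C)@Y*1e3)
    save(n+"_13.png",c["pixels"])
E
```

```text
clock: 12.6
tcp_pos: [0.5061, -0.0488, 0.0479]
orientation: [0.001, 0.887, 0.462, -0.001]
wrist_force: [-5.0, -7.3, 4.6]
finger_gap: 0.0123
t 12.6 p [ 0.5061 -0.0488  0.0479] box mm -30.392246652911304 19.208021600520677 yaw 54.980433292105246 tilt [-0.0015 -0.0024 -1.    ] F [-4.9939 -7.2771  4.6429] gap 0.012333579600751054 j6 1.929545833213814
clock: 13.02
tcp_pos: [0.4825, -0.08, 0.1036]
orientation: [-0.002, 0.887, 0.462, -0.0]
wrist_force: [1.6, -0.4, 0.4]
finger_gap: 0.012
clock: 13.43
tcp_pos: [0.4843, -0.0798, 0.1037]
orientation: [-0.0, 0.764, 0.645, 0.001]
wrist_force: [0.1, 0.2, 0.2]
finger_gap: 0.0119
clock: 13.85
tcp_pos: [0.4843, -0.0798, 0.1036]
orientation: [-0.0, 0.607, 0.795, 0.001]
wrist_force: [0.5, 0.0, -0.3]
finger_gap: 0.0121
clock: 14.27
tcp_pos: [0.4842, -0.0798, 0.1036]
orientation: [0.0, 0.42, 0.907, 0.001]
wrist_force: [-0.4, 0.3, -0.6]
finger_gap: 0.0121
clock: 14.68
tcp_pos: [0.4841, -0.0801, 0.1036]
orientation: [0.0, 0.301, 0.953, 0.001]
wrist_force: [-0.3, 0.0, -0.1]
finger_gap: 0.012
t 14.6833 p [ 0.4841 -0.0801  0.1036] box mm -30.485248310164696 -18.984421486126323 yaw 144.91503735956002 tilt [ 0.0005  0.0011 -1.    ] F [-0.291   0.024  -0.1042] gap 0.012029741458133741 j6 0.283894403126952
target [0.4762 0.0036 0.11  ] tool delta scaled [ 0.0683  0.0799 -0.0078] rows>= 2.0215412619668935
top 186
[ 0.5214 -0.0234  0.0876] [0.038  0.0361 0.0088] box -32.43650961853686 48.77359570923399
scene 156
[ 0.5252 -0.0232  0.0862] [0.0421 0.0389 0.0081] box -29.473101511998184 51.09767154332627
```

View pics/top_13.png

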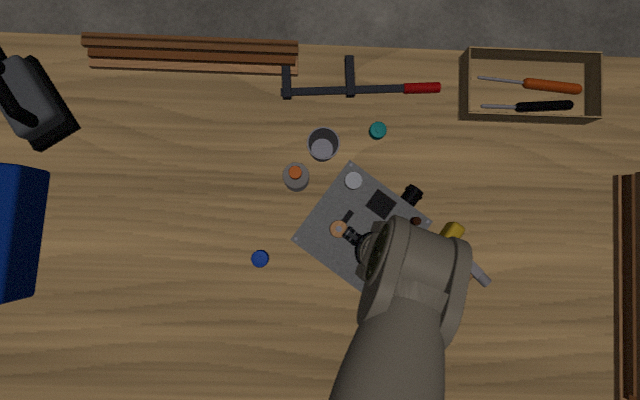

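View pics/scene_13.png

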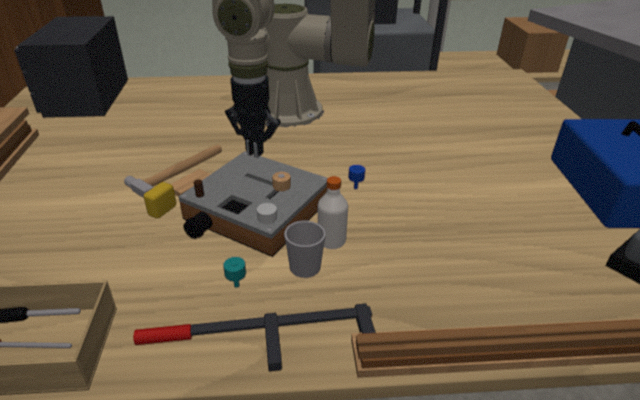

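```bash
python3 -m creep '{"hand":[12,12,12,12,12],"delta_pos":[[0.02,0.025,0],[0.028,0.034,0],[0.02,0.025,0],[0,0,0],[0,0,0]],"turn":[0,0,0,0,0]}'
python3 -m creep '{"hand":[12,12,12,12,12],"delta_pos":[[0,0,0.02],[0,0,0.02],[0,0,0.02],[0,0,0.006],[0,0,0.003]],"turn":[0,0,0,0,0]}'
python3 plan.py -85 48 0.0478
python3 tip.py 14
```

```text
clock: 15.2
tcp_pos: [0.4778, 0.0068, 0.1038]
orientation: [0.0, 0.3, 0.954, 0.0]
wrist_force: [0.2, -0.3, 0.9]
finger_gap: 0.0119
clock: 15.62
tcp_pos: [0.4773, 0.005, 0.0477]
orientation: [-0.001, 0.301, 0.954, -0.0]
wrist_force: [-0.6, 1.2, -0.4]
finger_gap: 0.0119
t 15.6167 p [0.4773 0.005  0.0477] box mm -84.90434199481129 46.771707487843656 yaw 144.9318293839947 tilt [-0.0019  0.0002 -1.    ] F [-0.5892  1.2383 -0.3792] gap 0.011914608770289076 j6 0.45424317241558704
target [0.4779 0.0061 0.0478] tool delta scaled [ 0.0001  0.0015 -0.0002] rows>= 0.02975103418028729
t 15.6167 p [0.4773 0.005  0.0477] box mm -84.90434199481129 46.771707487843656 yaw 144.9318293839947 tilt [-0.0019  0.0002 -1.    ] F [-0.5892  1.2383 -0.3792] gap 0.011914608770289076 j6 0.45424317241558704
[np.float64(183.55588593595067), np.float64(293.64563656544686)]
175 296.5 [(array([0.4856, 0.0083, 0.0756]), np.int64(15)), (array([0.4859, 0.0094, 0.073 ]), np.int64(14)), (array([0.4897, 0.0091, 0.0728]), np.int64(11)), (array([0.4905, 0.0106, 0.0707]), np.int64(8)), (array([0.4928, 0.0113, 0.0694]), np.int64(4))]
```

View pics/scene_14.png

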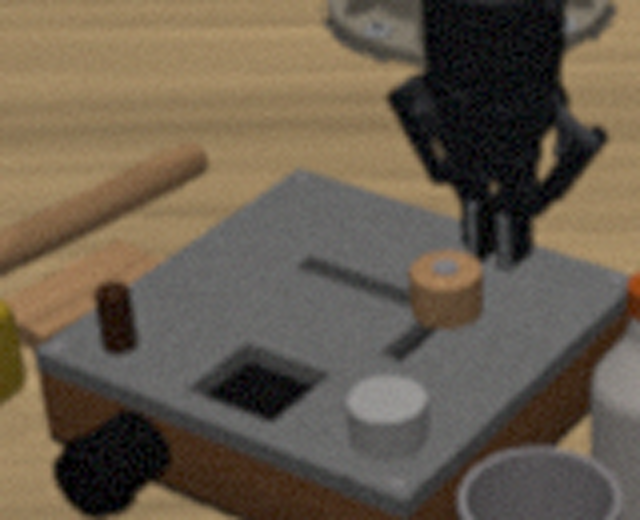

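```bash
python3 -m creep '{"hand":[12,12,12,12,12],"delta_pos":[[-0.01,0,0],[-0.01,0,0],[-0.01,0,0],[-0.005,0,0],[-0.005,0,0]],"turn":[0,0,0,0,0]}'
python3 tip.py 15
```

```text
clock: 16.13
tcp_pos: [0.5047, -0.0129, 0.0489]
orientation: [-0.0, 0.301, 0.954, 0.0]
wrist_force: [-1.0, 2.5, 2.2]
finger_gap: 0.0117
t 16.1333 p [ 0.5047 -0.0129  0.0489] box mm -52.17977417000171 47.867870236009814 yaw 145.01437603748957 tilt [-0.0001  0.0005 -1.    ] F [-1.0236  2.5464  2.1907] gap 0.011742180810262267 j6 0.4257078189416421
[np.float64(190.09216927356164), np.float64(286.16612746170347)]
182 288.5 [(array([ 0.5196, -0.0006,  0.0791]), np.int64(6)), (array([ 0.5187, -0.0007,  0.076 ]), np.int64(6)), (array([ 0.5215, -0.0029,  0.0753]), np.int64(6)), (array([ 0.5202, -0.0051,  0.0719]), np.int64(4)), (array([ 0.5245, -0.0074,  0.0723]), np.int64(2))]
```

View pics/scene_15.png

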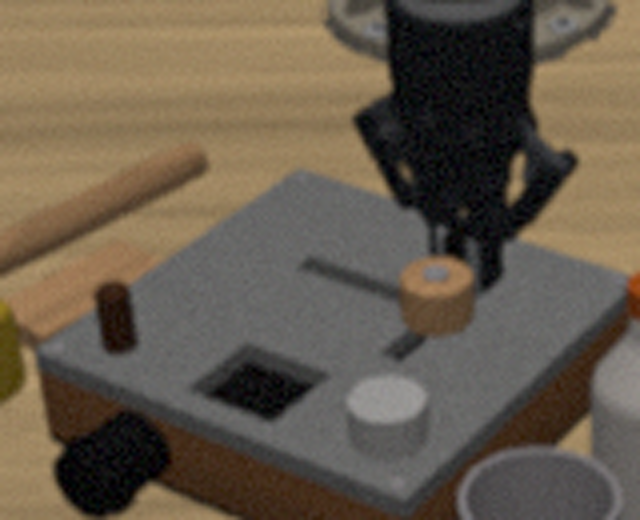

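View pics/top_15.png

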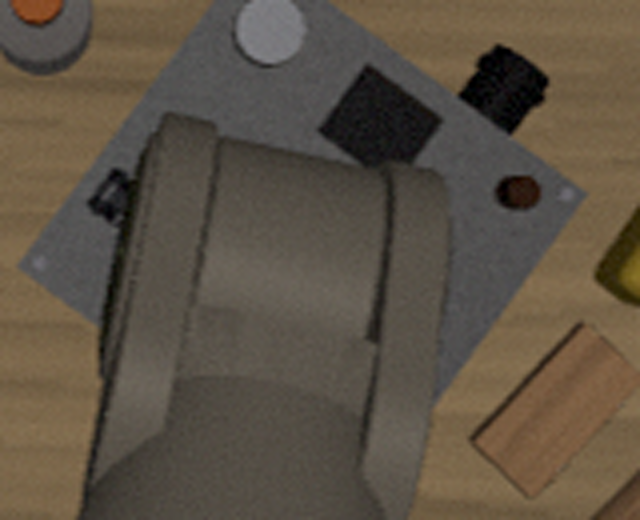

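```bash
python3 -m creep '{"hand":[12,12,12,12,12],"delta_pos":[[-0.007,0,0],[-0.007,0,0],[-0.007,0,0],[-0.007,0,0],[-0.005,0,0]],"turn":[0,0,0,0,0]}'
python3 -m creep '{"hand":[12,12,12,12,12],"delta_pos":[[-0.002,0,0],[-0.002,0,0],[-0.001,0,0],[0,0,0],[0,0,0]],"turn":[0,0,0,0,0]}'
python3 tip.py 16
```

```text
clock: 16.65
tcp_pos: [0.5266, -0.0283, 0.0485]
orientation: [0.0, 0.301, 0.954, -0.0]
wrist_force: [-0.2, 0.3, -0.7]
finger_gap: 0.0117
clock: 17.07
tcp_pos: [0.5291, -0.0301, 0.0486]
orientation: [0.0, 0.3, 0.954, -0.0]
wrist_force: [-0.3, 1.0, -0.2]
finger_gap: 0.0119
t 17.0667 p [ 0.5291 -0.0301  0.0486] box mm -22.276519912685842 47.765939025528326 yaw 145.03048335698082 tilt [ 0.0002 -0.0004 -1.    ] F [-0.3402  1.0324 -0.1988] gap 0.011879071265081005 j6 0.40217842224588785
[np.float64(196.69116966633302), np.float64(278.6393770936341)]
189 280.5 [(array([ 0.5424, -0.0175,  0.0767]), np.int64(7)), (array([ 0.544 , -0.0197,  0.0753]), np.int64(5)), (array([ 0.5436, -0.0198,  0.0724]), np.int64(5)), (array([ 0.5482, -0.0234,  0.0731]), np.int64(3)), (array([ 0.5531, -0.0252,  0.0739]), np.int64(2))]
```

View pics/scene_16.png

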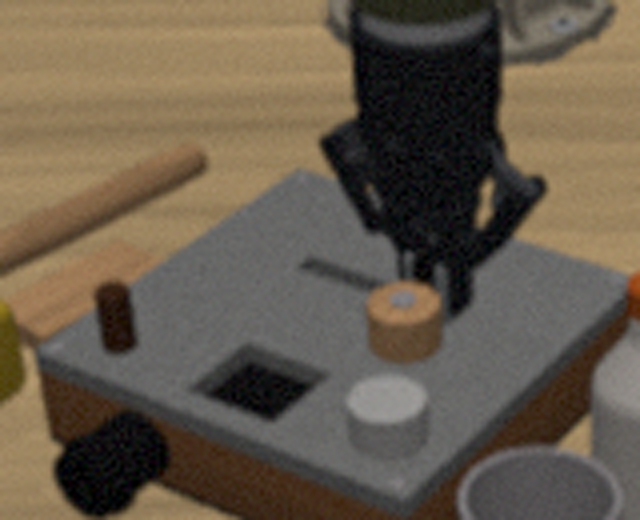

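```bash
python3 -m creep '{"hand":[12,12,12,12,12],"delta_pos":[[-0.002,0,0],[-0.002,0,0],[-0.001,0,0],[0,0,0],[0,0,0]],"turn":[0,0,0,0,0]}'
python3 -m creep '{"hand":[12,12,12,12,12],"delta_pos":[[-0.001,0,0],[-0.001,0,0],[-0.001,0,0],[0,0,0],[0,0,0]],"turn":[0,0,0,0,0]}'
python3 plan.py
```

```text
clock: 17.58
tcp_pos: [0.5326, -0.0324, 0.0486]
orientation: [0.0, 0.301, 0.954, -0.0]
wrist_force: [-1.5, 0.0, 0.3]
finger_gap: 0.0119
clock: 18.0
tcp_pos: [0.5345, -0.0338, 0.0486]
orientation: [0.0, 0.3, 0.954, -0.0]
wrist_force: [-0.8, 1.5, 1.3]
finger_gap: 0.0118
t 18.0 p [ 0.5345 -0.0338  0.0486] box mm -15.82450396666291 47.79530007444561 yaw 145.03016045346715 tilt [ 0.0002 -0.0002 -1.    ] F [-0.8036  1.501   1.3245] gap 0.011754031723503462 j6 0.39738717849012545
```

```bash
python3 -m creep '{"hand":[12,12,12,12,12],"delta_pos":[[-0.001,0,0],[-0.001,0,0],[-0.001,0,0],[0,0,0],[0,0,0]],"turn":[0,0,0,0,0]}'
python3 tip.py 17
```

```text
clock: 18.42
tcp_pos: [0.5364, -0.0352, 0.0486]
orientation: [0.0, 0.301, 0.954, -0.0]
wrist_force: [-1.5, 0.4, 1.8]
finger_gap: 0.0119
t 18.4167 p [ 0.5364 -0.0352  0.0486] box mm -13.439762958847206 47.772061821623744 yaw 145.0230279625351 tilt [ 0.0001 -0.0001 -1.    ] F [-1.543   0.384   1.8079] gap 0.011915934533907683 j6 0.39569628643755694
[np.float64(198.6657947454373), np.float64(276.37062254705995)]
191 279.0 [(array([ 0.5506, -0.023 ,  0.0773]), np.int64(6)), (array([ 0.5513, -0.0252,  0.0753]), np.int64(6)), (array([ 0.5515, -0.0253,  0.0728]), np.int64(4)), (array([ 0.5497, -0.0275,  0.0692]), np.int64(4)), (array([ 0.5517, -0.0286,  0.068 ]), np.int64(1))]
```

View pics/scene_17.png

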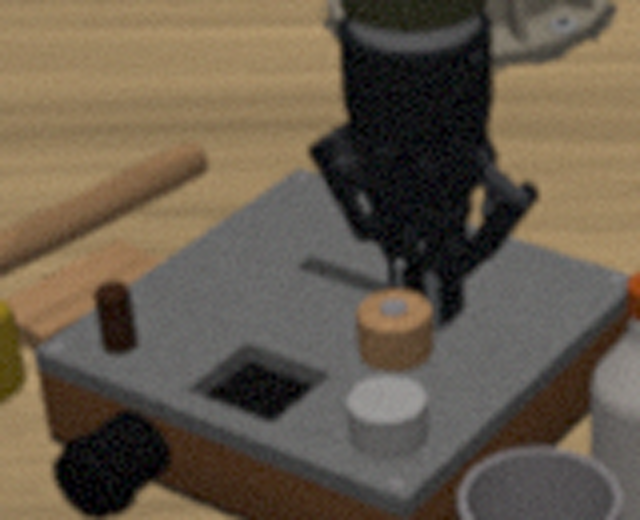

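```bash
python3 -m creep '{"hand":[12,12,12,12,12],"delta_pos":[[-0.001,0,0],[0,0,0],[-0.001,0,0],[0,0,0],[0,0,0]],"turn":[0,0,0,0,0]}'
python3 plan.py
```

```text
clock: 18.93
tcp_pos: [0.5365, -0.0352, 0.0485]
orientation: [-0.001, 0.3, 0.954, 0.0]
wrist_force: [-4.3, 3.9, 4.6]
finger_gap: 0.0119
t 18.9333 p [ 0.5365 -0.0352  0.0485] box mm -13.32748699487231 47.73936055765695 yaw 145.05226453789527 tilt [-0.0019  0.0012 -1.    ] F [-4.2997  3.9247  4.6433] gap 0.011942992191631996 j6 0.39452054364427563
```

```bash
python3 -m creep '{"hand":[12,12,12,12,12],"delta_pos":[[-0.001,0,0],[0,0,0],[-0.001,0,0],[0,0,0],[0,0,0]],"turn":[0,0,0,0,0]}'
python3 plan.py
python3 -m creep '{"hand":[12,12,12,12,12],"delta_pos":[[0.01,0,0],[0.02,0,0],[0.03,0,0],[0.04,0,0],[0.01,0,-0.03]],"turn":[0,0,0,0,0]}'
python3 -m creep '{"hand":[12,12,12,12,12],"delta_pos":[[0,0,-0.045],[0,0,-0.045],[0.03,-0.03,0],[0.03,-0.03,0],[0.03,-0.03,0]],"turn":[0,0,0,0,0]}'
python3 -m creep '{"hand":[12,12,12,12,12],"delta_pos":[[0,-0.04,0],[0,-0.04,0],[0,-0.04,0],[0,0,0],[0,0,0]],"turn":[0,0,0,0,0]}'
cat > fin.py <<'E'
from plan import *
n_=sys.argv[1]; show()
for n in("top","scene"):
    c=cam(n); P=cloud(c); px=c["pixels"].astype(int)
    m=(abs(P[...,2]-.088)<.006)&(P[...,0]>.43)&(P[...,0]<.62)&(P[...,1]>-.12)&(P[...,1]<.03)&(px[...,0]-px[...,2]>25)
    Q=P[m]; print(n,len(Q))
    if len(Q):
        mid=(Q.max(0)+Q.min(0))/2; print(mid,Q.max(0)-Q.min(0),"box",(mid[:2]-C)@X*1e3,(mid[:2]-C)@Y*1e3)
    for t in("knob","tin","dog","glue","cup"):
        print(t,[(round(d["score"],2),np.round(d["location"],1).tolist()) for d in env.pinpoint(n,t)[:3]])
    save(n+"_%s.png"%n_,c["pixels"])
    r,k=map(int,proj(c,[.52,-.08,.07])); a=c["pixels"][r-65:r+65,k-80:k+80]; save(n+"_%sc.png"%n_,cv2.resize(a,None,fx=4,fy=4,interpolation=cv2.INTER_CUBIC))
E
python3 fin.py 18
```

```text
clock: 19.35
tcp_pos: [0.5365, -0.0353, 0.0484]
orientation: [-0.002, 0.3, 0.954, 0.001]
wrist_force: [-7.8, 5.8, 7.0]
finger_gap: 0.0121
t 19.35 p [ 0.5365 -0.0353  0.0484] box mm -13.258634997693816 47.71864216205818 yaw 145.07983814656714 tilt [-0.004   0.0027 -1.    ] F [-7.7579  5.7519  6.9966] gap 0.012055951000375167 j6 0.393351960080202
clock: 19.77
tcp_pos: [0.4577, 0.0158, 0.0677]
orientation: [-0.007, 0.3, 0.954, -0.001]
wrist_force: [-1.8, 0.2, 0.2]
finger_gap: 0.0121
clock: 20.18
tcp_pos: [0.3672, -0.0049, 0.1455]
orientation: [0.002, 0.3, 0.954, -0.0]
wrist_force: [-1.1, -0.3, -0.3]
finger_gap: 0.0124
clock: 20.6
tcp_pos: [0.3116, -0.0847, 0.145]
orientation: [0.001, 0.303, 0.953, -0.001]
wrist_force: [0.7, 0.2, 0.4]
finger_gap: 0.0121
t 20.6 p [ 0.3116 -0.0847  0.145 ] box mm -169.13841536441228 -121.75697351681646 yaw 144.72962297774384 tilt [ 0.0023 -0.0019 -1.    ] F [0.6754 0.1861 0.3734] gap 0.012075482974037257 j6 0.10027970950712974
top 205
[ 0.559  -0.0508  0.0883] [0.0361 0.0388 0.0091] box 14.093730123235119 47.937618302745285
knob [(0.83, [214.0, 346.5]), (0.52, [257.1, 258.7])]
tin [(0.83, [178.4, 352.1]), (0.43, [232.7, 445.0])]
dog [(0.49, [221.2, 413.0])]
glue [(0.9, [179.8, 294.1]), (0.6, [210.2, 347.4])]
cup [(0.75, [148.8, 321.0]), (0.54, [220.7, 411.9])]
scene 175
[ 0.5633 -0.051   0.0862] [0.04   0.0375 0.008 ] box 17.684123650599552 50.23243998315736
knob [(0.78, [273.0, 234.5]), (0.68, [187.5, 188.6]), (0.57, [178.8, 357.5])]
tin [(0.93, [219.9, 267.5])]
dog [(0.55, [192.9, 197.1]), (0.34, [210.3, 159.4])]
glue [(0.96, [240.4, 329.6])]
cup [(0.95, [266.4, 302.5])]
```

View pics/top_18.png

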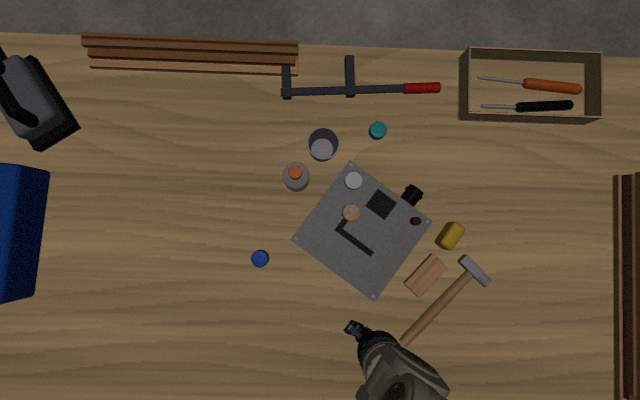

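View pics/top_18c.png

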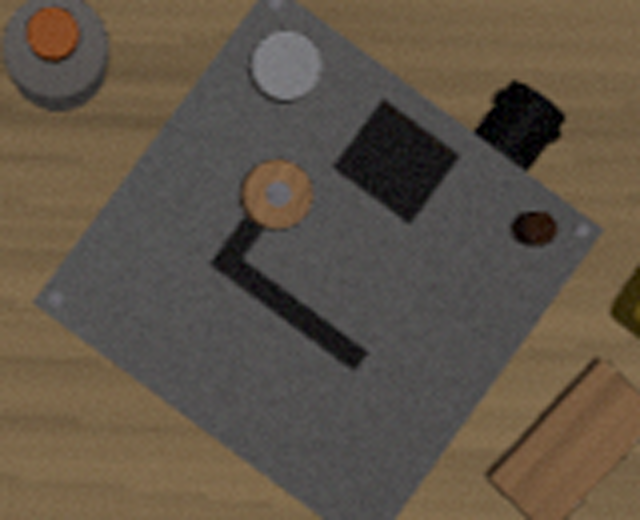

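View pics/scene_18c.png

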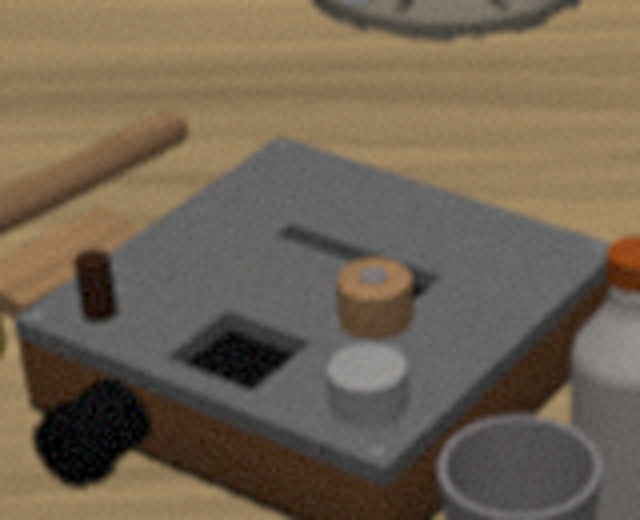

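The top view shows the knob at (212,350), seated and upright over the end of the short leg. The inlet at (204,381) is fully dark, so it is open, and the other things stand where they were. The robot is clear.

```bash
python3 -c "
from workcell import env
env.hand_in(); print(env.get_state()['clock'])"
```

```text
the job is handed in; nothing more can be done
the job is handed in; nothing more can be done
```

The dust gate is open and the job is handed in, at about 21 s on the clock. With the nearly closed fingertips I pushed the wooden knob along the long leg to its hard stop, then along the short leg to its hard stop. The arm was backed clear before I handed in.

**Knob and inlet:** The top camera puts the knob about 46.5 mm along box +x from the corner, at about box (14, 48) mm against the nominal (15, 45). It stands upright in the slot, and the inlet shows fully open. Push forces were roughly 4 to 12 N.

**Other things:** In the last pictures the other things and the blue and turquoise look-alikes stand where they did at the start.

**Checks that disagreed:**
- **Fingertip height:** The fingertips stood about 20 to 30 mm higher than the reported TCP and `env.nose_length` implied. I set the pushing height from the camera and the force reading instead.
- **Knob y offset:** The measured knob y is about 3 mm over nominal from the top camera, and about 5 mm from the scene camera. The top camera read the same offset at the corner, so I put it down to my estimate of the box centre.
- **Scene-camera detection:** In the last scene picture the network did not report the knob in the slot, only the two look-alikes and one false hit. The top camera did find it.

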